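Trace the marks of a touch panel

ROBOT

A 7-joint arm with a two-finger parallel gripper is mounted at the origin on the work surface. World frame = base frame: x ahead of the robot, y to its left, z up, the work surface at z = 0. Lengths are in m, angles in rad, forces in N, time in s.
With the tool pointing down it reaches from about 0.4 to 0.9 m from the base axis. Payload 5.6 kg.
Tool frame: the origin (TCP) lies midway between the tips of the shut fingers; the grasp point (between the pads) lies manip.grasp_offset behind it (manip.grasp_offset is the distance from the TCP to the grasp point, in m); x points along the fingers, y is the direction in which the jaws open and shut, and the axes are right-handed (so a half turn about x gives the same grasp; the last joint's range is limited). The gripper opens to 92 mm and grips with 3 to 60 N. Pads are 20 mm wide; open, the fingers measure 128 mm over their backs; the gripper's body (75 mm by 189 mm) begins 69 mm behind the grasp point.
Start: joints at [1.129, 0.468, -0.012, 1.603, 0.006, 1.071, -0.056], TCP at [0.252, -0.599, 0.215] pointing down, gripper open.
Joint ranges: [-2.53, 2.53], [-0.31, 2.02], [-1.57, 1.55], [0.28, 2.44], [-1.29, 4.43], [0.15, 1.84], [-2.92, 2.92]. Speed limits (rad/s): [2.57, 2.57, 3.14, 3.14, 3.14, 3.14, 3.14].

INTERFACE

Orientations are given as [roll, pitch, yaw] about the fixed x, y, z axes, in that order (R = Rz(yaw) Ry(pitch) Rx(roll)).
In Python, from plant import manip gives the robot as it stands. The module is installed in compiled form; this text tells all that it offers.
- The arm moves only by the shell command python3 -m creep 'ROWS'. ROWS is JSON, a list of rows, each a list of 3 entries, a list of its own where there are three numbers: the shift along the tool's x, y, z in units of 40 mm (1.0 is 40 mm), then the turn about the tool's x in units of 8 degrees (1.0 is 8 degrees), then the opening in per cent of the stroke, from 0 (shut) to 100 (fully open). A call has 1 to 20 rows; each row is the pose to reach, as a shift and turn from the pose commanded when the call began, along the tool's axes at that moment; what a row does not reach only later rows make up. A row lasts 1/10 s, in which the tool goes at most 50 mm and 8.59 degrees, less where a joint would pass 70% of its speed; a pose out of reach is approached as far as the arm can. A call with a gripper value outside its range is refused whole. The fingers move at their own pace and stop on an object; the grip force is fixed at half the most. Time passes only in rows, so rows that repeat a pose let the fingers close. It gives the time, the measured TCP pose, the force and the opening at its end, in the units of the state.
- manip.get_state(): the state, without advancing time (a new reading comes with each control period).
- manip.get_image(name): name is "scene" or "top" or "wrist"; returns a dict with "image" (480x640x3 uint8, red, green, blue), "K" (3x3 intrinsics, pixels), "R" (3x3) and "t" (3): a world point X has camera coordinates R X + t. Camera axes: x right, y down, z forward; pixel columns grow to the right and rows downward; lengths in m; the calibration is good to about 2 mm. A picture is of the moment at which its call begins. There is no depth.
- manip.job_done(): hands the job in, once; it reports no verdict.
Trained networks look in the newest picture that a camera, given by its name, has taken for a name from the list of things; names that differ only in an ending like _2 or _b are one class to them, and where a whole thing is asked for, a point or a joint stands for the part that bears it (a point fixed in the world has none). Each returns a list of dicts, best first, with "conf" (0 to 1); they miss things now and then, are a little off and sometimes report something else, mostly with a low value. They report only what shows in the picture. A call takes as long as a camera call.
- manip.masks_of(query, camera): "pixels" (480x640 bool, what is visible of it) and "box" ([left, top, right, bottom] in pixels, round what is visible of it).
- manip.pinpoint(query, camera): "point" ([row, column] in pixels: a listed point, or the origin of a listed thing).
The state is a dict: "time_s": time; "joints": joint angles; "qd": joint speeds; "joint_efforts": joint torques, N m; "position": TCP position; "eef_rot": TCP orientation; "force": force on the tool from outside, world axes, zero at the start; "ft_torque": the same for the moment, N m; "grip_width": finger opening in m.
Only numpy, scipy, OpenCV 4.12 (cv2) and the standard library are available. Lean on these libraries where they do the work, as an engineer would, in place of code of your own. Each camera call takes 0.05 s, during which the arm holds its last target.

TASK

Check the touch panel of the device on the counter: with the fingertips, trace its zigzag line from the green end to the red end, touching each of the seven raised marks lightly in order, without touching the two grey keys or pressing the glass down to its stop. Finish with the fingertips still resting lightly on the red mark: the program ends while holding them there. Do not shift or lift the panel, and leave the things around it where they stand.

Things in the scene. Friction and masses are not known exactly. Their poses are not given: they have to be found in the camera images.
- panel: loose white control panel of a medical device, 2.6 kg, 210 x 300 mm, 52 (near) to 81 mm (far edge) high; its black touch glass slopes 0.14 rad, rising along the panel's +x (away from the user). Origin: centre of its underside; x to its far edge, y to its left, z up. A turquoise zigzag line on the glass runs through seven raised marks; two grey keys lie inside its bends.
- glass (a joint): how far the touch glass (174 x 262 mm, 3 mm proud of the white rim round it) is pressed in, m: 0 free, 0.010 at its stop. It sinks square to its face on springs of 800 N/m: begins to move at about 2 N, meets the stop at about 10 N. 3 to 5 mm is a good light touch.
- mark1: mark 1 of the line, green: a smooth round dome about 18 mm across, 2 mm proud of the glass, where the line begins. Origin: top of the dome; z square to the glass, x and y along the glass as the panel's. Neighbouring marks are 56 mm apart; this one is -45 mm in x and 100 mm in y from the middle of the glass (mark 4).
- mark2: mark 2 of the line, white: a smooth round dome about 18 mm across, 2 mm proud of the glass. Origin: top of the dome; z square to the glass, x and y along the glass as the panel's. Neighbouring marks are 56 mm apart; this one is 0 mm in x and 67 mm in y from the middle of the glass (mark 4).
- mark3: mark 3 of the line, yellow: a smooth round dome about 18 mm across, 2 mm proud of the glass. Origin: top of the dome; z square to the glass, x and y along the glass as the panel's. Neighbouring marks are 56 mm apart; this one is 45 mm in x and 33 mm in y from the middle of the glass (mark 4).
- mark4: mark 4 of the line, white: a smooth round dome about 18 mm across, 2 mm proud of the glass. Origin: top of the dome; z square to the glass, x and y along the glass as the panel's. Neighbouring marks are 56 mm apart; this one is 0 mm in x and 0 mm in y from the middle of the glass (mark 4).
- mark5: mark 5 of the line, blue: a smooth round dome about 18 mm across, 2 mm proud of the glass. Origin: top of the dome; z square to the glass, x and y along the glass as the panel's. Neighbouring marks are 56 mm apart; this one is -45 mm in x and -33 mm in y from the middle of the glass (mark 4).
- mark6: mark 6 of the line, white: a smooth round dome about 18 mm across, 2 mm proud of the glass. Origin: top of the dome; z square to the glass, x and y along the glass as the panel's. Neighbouring marks are 56 mm apart; this one is 0 mm in x and -67 mm in y from the middle of the glass (mark 4).
- mark7: mark 7 of the line, red: a smooth round dome about 18 mm across, 2 mm proud of the glass, where the line ends. Origin: top of the dome; z square to the glass, x and y along the glass as the panel's. Neighbouring marks are 56 mm apart; this one is 45 mm in x and -100 mm in y from the middle of the glass (mark 4).
- key_a: grey square key, 20 x 20 mm, 2 mm proud of the glass, inside a bend of the line, -52 mm in x, 33 mm in y from mark 4; not to be touched. Origin: centre of its top.
- key_b: grey square key, 20 x 20 mm, 2 mm proud of the glass, inside a bend of the line, 52 mm in x, -33 mm in y from mark 4; not to be touched. Origin: centre of its top.
- jar: amber screw-top jar, 52 mm across, 70 mm high, standing near the panel. Origin: centre of its underside. A bystander.
- carton: white paper carton 60 x 110 x 45 mm high, lying near the panel. Origin: centre of its underside. A bystander.
- cup: clear plastic cup 64 mm across, 60 mm high, beyond the panel. Origin: centre of its underside. A bystander.
- spacer: blue plastic stopper with a white cap, 32 mm across, 57 mm high, beyond the panel. Origin: centre of its underside. A bystander.
- rinse: white bottle with green band and blue cap, 50 mm across, 110 mm high, beside the panel. Origin: centre of its underside. A bystander.
- dish: steel bowl 90 mm across, 30 mm high, beside the panel. Origin: centre of its underside. A bystander.

How it is judged:
On the way, in this order (a step that is already met when the one before it is completed fails the run):
1. the fingertips touch mark 1 (green) lightly (contact force between the fingers and mark1 above 0.3 N), for 0.05 s.
2. the fingertips touch mark 2 (white) lightly (contact force between the fingers and mark2 above 0.3 N), for 0.05 s.
3. the fingertips touch mark 3 (yellow) lightly (contact force between the fingers and mark3 above 0.3 N), for 0.05 s.
4. the fingertips touch mark 4 (white) lightly (contact force between the fingers and mark4 above 0.3 N), for 0.05 s.
5. the fingertips touch mark 5 (blue) lightly (contact force between the fingers and mark5 above 0.3 N), for 0.05 s.
6. the fingertips touch mark 6 (white) lightly (contact force between the fingers and mark6 above 0.3 N), for 0.05 s.
7. the fingertips touch mark 7 (red) lightly (contact force between the fingers and mark7 above 0.3 N), for 0.05 s.
At the end, for the whole second after the job is handed in: The fingertips rest on the red mark with more than 0.3 N, the glass less than 9.2 mm down, the panel flat on the counter within 15 mm of where it stood and tilted less than 0.05 rad, all bystanders within 20 mm of where they stood (contact force between the fingers and mark7 above 0.3 N and value of joint glass below 0.0092 m and distance of panel from where it was at the start of the episode below 0.015 m and angle between panel's own z axis and vertical below 0.05 rad and distance of each of jar, carton, cup, spacer, rinse, dish from where it was at the start of the episode below 0.02 m); the arm keeps its last pose, push and grip.
It fails at once if a grey key is touched (over 0.2 N) (contact force between the fingers and key_a above 0.2 N or contact force between the fingers and key_b above 0.2 N).
It fails at once if the glass is pressed to its stop (more than 9.2 mm) (value of joint glass above 0.0092 m).
It fails at once if the panel is shifted or lifted by more than 15 mm, tipped by more than 0.05 rad, or turned so that mark 1 moves by more than 25 mm (distance of panel from where it was at the start of the episode above 0.015 m or angle between panel's own z axis and vertical above 0.05 rad or distance of mark1 from where it was at the start of the episode above 0.025 m).
It fails at once if a bystander is moved by more than 20 mm (distance of any of jar, carton, cup, spacer, rinse, dish from where it was at the start of the episode above 0.02 m).
It also fails if it takes over 43 s, if anything falls off the work surface, if the arm or the gripper's body presses on something with over 40 N, if the wrist force passes 120 N, or if a joint passes its speed limit or range.

## Working session

There is one attempt and no reset: what is moved stays moved. The work goes in short steps, Python scripts to look and compute and a shell command to move; the robot and the scene stay as the last step left them, time stands still between calls to the robot, and variables do not carry over. Pictures are saved under pics/ and viewed, and the job is handed in when it is done.

```bash
mkdir -p pics
cat > h.py <<'E'
import numpy as np, cv2
from plant import manip
from scipy.spatial.transform import Rotation as Ro
def save(cam,n):
    d=manip.get_image(cam); cv2.imwrite(f'pics/{n}.png',d['image'][:,:,::-1]); return d
E
python3 - <<'E'
from h import *
s=manip.get_state(); print(s['time_s'],s['position'],s['eef_rot'],s['force'],s['grip_width'],manip.grasp_offset)
for c in ['top','scene','wrist']:
    d=save(c,c+'0')
    print(c, d['K'][0],d['K'][1],-d['R'].T@d['t'])
    np.savez(c+'0.npz',K=d['K'],R=d['R'],t=d['t'])
    for i in list(range(1,8)):
        r=manip.pinpoint(f'mark{i}',c); print(i,[(np.round(x['point'],1),round(x['conf'],2)) for x in r[:2]])
E
```

```text
0.0 [ 0.25210638 -0.59847524  0.21361724] [-1.48459147  1.56899093  2.05574831] [0.06973716 0.15810951 0.2584173 ] 0.09188904385261148 0.0187
top [586.78096897   0.         323.52812527] [  0.         586.78096897 242.47014104] [0.47409059 0.05746319 1.12632206]
1 [(array([248.5, 284. ]), 0.63), (array([203.1, 328.7]), 0.63)]
2 [(array([248.5, 284. ]), 0.63), (array([203.1, 328.7]), 0.63)]
3 [(array([248.5, 284. ]), 0.63), (array([203.1, 328.7]), 0.63)]
4 [(array([248.5, 284. ]), 0.63), (array([203.1, 328.7]), 0.63)]
5 [(array([248.5, 284. ]), 0.63), (array([203.1, 328.7]), 0.63)]
6 [(array([248.5, 284. ]), 0.63), (array([203.1, 328.7]), 0.63)]
7 [(array([248.5, 284. ]), 0.63), (array([203.1, 328.7]), 0.63)]
scene [493.24325368   0.         321.75613311] [  0.         493.24325368 241.53409955] [ 0.92573011 -0.44258535  0.68433423]
1 [(array([219. , 367.2]), 0.6), (array([216.5, 320.3]), 0.55)]
2 [(array([219. , 367.2]), 0.6), (array([216.5, 320.3]), 0.55)]
3 [(array([219. , 367.2]), 0.6), (array([216.5, 320.3]), 0.55)]
4 [(array([219. , 367.2]), 0.6), (array([216.5, 320.3]), 0.55)]
5 [(array([219. , 367.2]), 0.6), (array([216.5, 320.3]), 0.55)]
6 [(array([219. , 367.2]), 0.6), (array([216.5, 320.3]), 0.55)]
7 [(array([219. , 367.2]), 0.6), (array([216.5, 320.3]), 0.55)]
wrist [416.53258836   0.         312.12685742] [  0.         416.53258836 244.56254078] [ 0.31935739 -0.56891316  0.38460639]
1 []
2 []
3 []
4 []
5 []
6 []
7 []
```

View images.

View pics/top0.png

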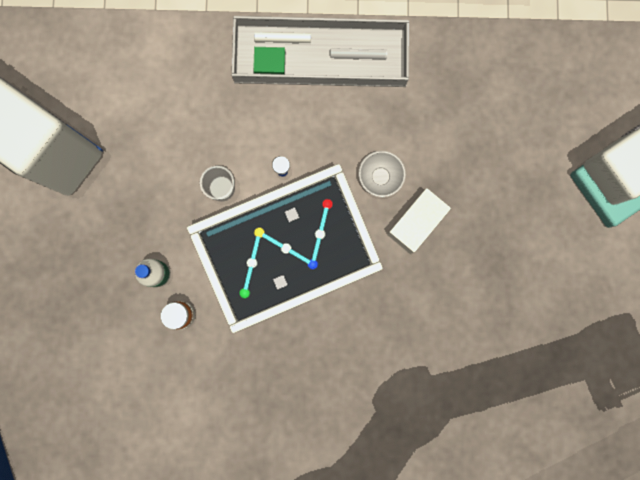

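View pics/scene0.png

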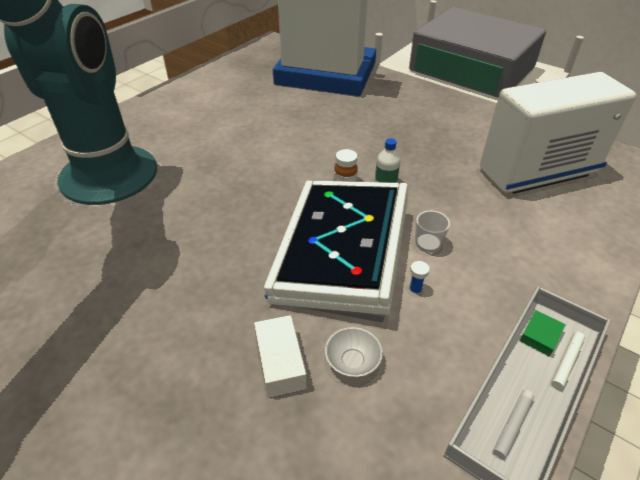

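Run:
```python
from h import *
for c in ['top','scene']:
    manip.get_image(c)
    for q in ['mark1','panel','key_a']:
        r=manip.pinpoint(q,c); print(c,q,[(np.round(x['point'],1).tolist(),round(x['conf'],2)) for x in r])
print(manip.get_state()['time_s'])
```

```text
top mark1 [([206.3, 327.3], 0.62), ([290.4, 244.6], 0.53), ([262.7, 250.2], 0.52), ([263.6, 313.5], 0.45), ([249.3, 285.7], 0.44), ([228.8, 259.8], 0.39), ([235.8, 320.2], 0.37)]
top panel [([250.9, 285.9], 0.83)]
top key_a [([214.7, 291.4], 0.62), ([285.5, 279.9], 0.53)]
scene mark1 [([228.3, 342.1], 0.61), ([241.3, 315.1], 0.54), ([194.3, 327.8], 0.49), ([205.9, 344.8], 0.46), ([251.7, 333.9], 0.46), ([273.5, 357.2], 0.46), ([217.1, 367.3], 0.35)]
scene panel [([257.3, 343.5], 0.66), ([364.5, 278.2], 0.6)]
scene key_a [([243.1, 366.1], 0.51), ([216.2, 318.3], 0.42)]
1.6
```

```bash
cat > fit.py <<'E'
from h import *
from scipy.optimize import least_squares
M=np.array([[-45,100],[0,67],[45,33],[0,0],[-45,-33],[0,-67],[45,-100]])/1000
net={'top':[(244,293),(252,263),(259,232.5),(286,248),(313,264.5),(320,234),(327.5,204)],
'scene':[(328.5,194.5),(348.5,206),(369,218),(341.5,229),(313,240.5),(334,255),(357,271)]}
def refine(img,p,i):
    hsv=cv2.cvtColor(img,cv2.COLOR_RGB2HSV).astype(int); H,S,V=hsv[...,0],hsv[...,1],hsv[...,2]
    hue={0:60,2:25,4:112,6:0}
    if i in hue:
        dh=np.abs((H-hue[i]+90)%180-90); m=(dh<13)&(S>110)&(V>90)
    else: m=(S<60)&(V>150)
    yy,xx=np.mgrid[:480,:640]; m&=((xx-p[0])**2+(yy-p[1])**2<81)
    return np.array([xx[m].mean(),yy[m].mean()]),m.sum()
obs=[];cal=[];idx=[]
for c in ['top','scene']:
    d=np.load(c+'0.npz'); img=cv2.imread(f'pics/{c}0.png')[:,:,::-1]
    for i in range(7):
        p,n=refine(np.ascontiguousarray(img),net[c][i],i); print(c,i+1,p.round(1),n)
        obs.append(p);cal.append(d);idx.append(i)
def marks(q):
    R=(Ro.from_euler('z',q[3])*Ro.from_euler('y',-.14)).as_matrix()
    return np.array(q[:3])+np.c_[M,np.zeros(7)]@R.T,R
def res(q,sel=None):
    P,_=marks(q);r=[]
    for o,d,i in zip(obs,cal,idx):
        X=d['R']@P[i]+d['t'];u=d['K']@X; r+=list(u[:2]/u[2]-o)
    return np.array(r)
def fit(f=None):
    best=None
    for y in np.arange(-3,3,.7):
        s=least_squares(res,[.42,0,.07,y]); 
        if best is None or s.cost<best.cost: best=s
    return best
if __name__=='__main__':
    s=fit();print(s.x,s.cost);print(res(s.x).reshape(-1,2).round(1).tolist());P,R=marks(s.x);print(P.round(4));print(R.round(3))
    np.savez('pose.npz',P=P,R=R,q=s.x)
E
python3 fit.py
```

```text
top 1 [244.  293.1] 83
top 2 [251.4 262.5] 78
top 3 [258.6 231.5] 78
top 4 [285.5 247.9] 73
top 5 [312.5 264.1] 83
top 6 [319.6 233.6] 75
top 7 [327.2 203.3] 86
scene 1 [327.6 193.5] 38
scene 2 [347.2 205.2] 37
scene 3 [368.9 217.9] 50
scene 4 [340.8 228.5] 44
scene 5 [312.3 239.8] 54
scene 6 [333.5 254.3] 52
scene 7 [356.2 270.5] 72
[0.56781539 0.1060288  0.07024541 0.42108523] 1.766998222335091
[[0.3, -0.2], [0.1, 0.2], [0.5, 0.8], [0.3, 0.2], [-0.2, -0.3], [0.4, 0.0], [-0.1, 0.4], [0.7, 0.2], [0.4, -0.1], [-0.6, -0.1], [0.2, 0.0], [0.7, -0.2], [0.3, 0.2], [0.1, -0.3]]
[[0.4863 0.1791 0.064 ]
 [0.5404 0.1672 0.0702]
 [0.595  0.1544 0.0765]
 [0.5678 0.106  0.0702]
 [0.5406 0.0577 0.064 ]
 [0.5952 0.0449 0.0702]
 [0.6494 0.033  0.0765]]
[[ 0.904 -0.409 -0.127]
 [ 0.405  0.913 -0.057]
 [ 0.14  -0.     0.99 ]]
```

```bash
cat > plan.py <<'E'
from h import *
z=np.load('pose.npz');P,Rp=z['P'],z['R'];yaw=z['q'][3]
def tool(): 
    s=manip.get_state(); return s,np.array(s['position']),Ro.from_euler('xyz',s['eef_rot']).as_matrix()
def shift(T,R,p): return (R.T@(np.array(T)-p)/.04).round(3)
def turn(R):
    py=np.array([-np.sin(yaw),np.cos(yaw),0])
    a=R.T@py; t=np.degrees(np.arctan2(a[2],a[1])); t=(t+90)%180-90
    return t
E
python3 - <<'E'
from plan import *
s,p,R=tool(); print(R.round(3),s['joints'].round(3) if hasattr(s['joints'],'round') else s['joints']); print('turn deg',turn(R),turn(R)/8)
T=P[0]-np.array([np.cos(yaw),np.sin(yaw),0])*.004; T[2]=.2; print(T,shift(T,R,p))
E
```

```text
[[-0.     0.388 -0.922]
 [-0.    -0.922 -0.388]
 [-1.     0.     0.   ]] [ 1.129  0.467 -0.012  1.603  0.006  1.071 -0.056]
turn deg -1.2840527228331666 -0.16050659035414583
[0.48262245 0.17744455 0.2       ] [  0.364 -15.654 -12.841]
```

```bash
python3 -m creep '[[[0,-0.6,-1.1],0,0],[[0,-1.3,-2.2],0,0],[[0,-1.9,-3.3],0,0],[[0,-2.5,-4.4],0,0],[[0,-3.2,-5.4],0,0],[[0,-3.8,-6.5],0,0],[[0,-4.4,-7.5],0,0],[[0,-5.1,-8.6],0,0],[[0,-5.7,-9.7],0,0],[[0,-6.3,-10.8],0,0],[[0,-7.4,-11.1],0,0],[[0,-8.5,-11.4],0,0],[[0,-9.6,-11.7],0,0],[[0,-10.6,-11.9],0,0],[[0,-11.6,-12.1],0,0],[[0,-12.7,-12.3],0,0],[[0,-13.7,-12.5],0,0],[[0,-14.7,-12.7],0,0],[[0.2,-15.65,-12.84],-0.16,0],[[0.36,-15.65,-12.84],-0.16,0]]'
```

```text
time_s: 3.6
position: [0.4808, 0.1832, 0.2005]
eef_rot: [-2.125, 1.568, 1.447]
force: [-0.4, -0.9, -0.3]
grip_width: 0.0007
```

```bash
python3 -m creep '[[[0,0,0],0,0],[[0,0,0],0,0],[[0,0,0],0,0]]'
python3 - <<'E'
from plan import *
for c in ['top','wrist','scene']: save(c,c+'1')
s,p,R=tool(); print(s['time_s'],p,s['force'],s['grip_width'],turn(R))
print(R.round(3))
T=P[0]-np.array([np.cos(yaw),np.sin(yaw),0])*.004; print(T,shift(T,R,p))
E
```

```text
time_s: 3.9
position: [0.4833, 0.1758, 0.2004]
eef_rot: [1.939, 1.57, -0.785]
force: [-1.0, -0.6, 0.2]
grip_width: 0.0
4.05 [0.48316746 0.17634261 0.20044907] [ 0.41991444 -0.85723589 -0.74741103] 8.606064506103811e-05 -0.10886940056013827
[[ 0.001  0.407 -0.913]
 [-0.    -0.913 -0.407]
 [-1.     0.    -0.   ]]
[0.48262245 0.17744455 0.06396597] [ 3.412e+00 -3.200e-02  3.000e-03]
```

View pics/wrist1.png

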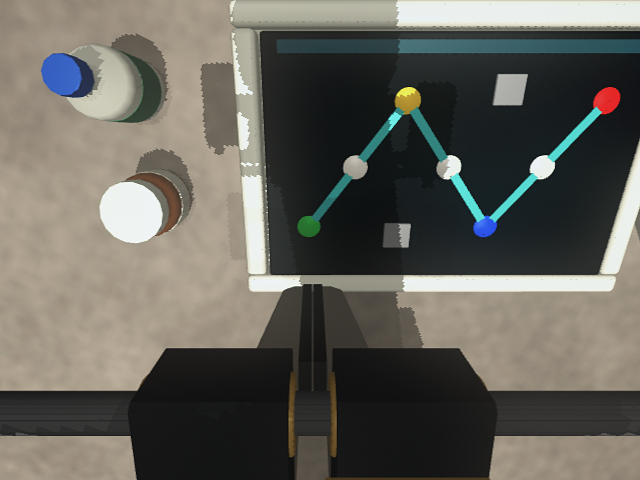

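View pics/scene1.png

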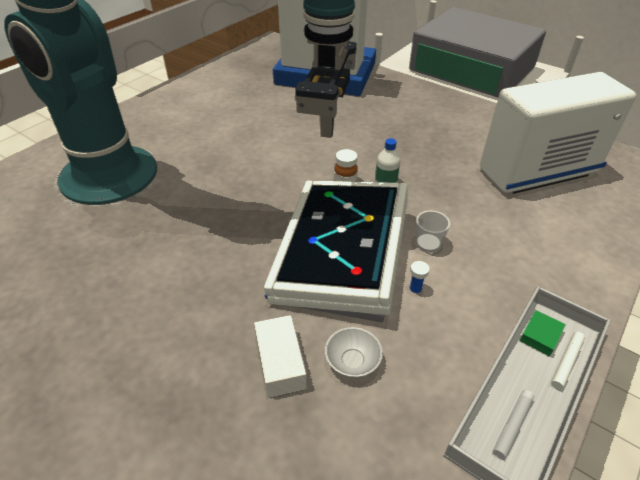

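Run:
```python
from plan import *
d=manip.get_image('wrist')
for i in range(7):
    X=d['R']@P[i]+d['t'];u=d['K']@X; print(i+1,(u[:2]/u[2]).round(1),X[2].round(3))
s,p,R=tool();X=d['R']@p+d['t'];u=d['K']@X;print('tcp',u[:2]/u[2]); print(s['force'])
import fit
for i,g in enumerate([(309,227),(355,167),(407,100),(449,167),(485,227),(542,167),(607,100)]): print(fit.refine(d['image'],g,i))
```

```text
1 [312.6 226.1] 0.314
2 [358.9 166.7] 0.296
3 [412.6  99.8] 0.278
4 [453.1 166.5] 0.296
5 [489.  225.7] 0.314
6 [547.3 166.3] 0.296
7 [611.6  99.4] 0.278
tcp [315.36214553 303.44509039]
[ 0.31521101  0.33437399 -0.17829971]
top 1 [244.  293.1] 83
top 2 [251.4 262.5] 78
top 3 [258.6 231.5] 78
top 4 [285.5 247.9] 73
top 5 [312.5 264.1] 83
top 6 [319.6 233.6] 75
top 7 [327.2 203.3] 86
scene 1 [327.6 193.5] 38
scene 2 [347.2 205.2] 37
scene 3 [368.9 217.9] 50
scene 4 [340.8 228.5] 44
scene 5 [312.3 239.8] 54
scene 6 [333.5 254.3] 52
scene 7 [356.2 270.5] 72
(array([309., 227.]), np.int64(249))
(array([355., 167.]), np.int64(249))
(array([407., 100.]), np.int64(249))
(array([449.01612903, 167.03225806]), np.int64(248))
(array([485.06097561, 227.08536585]), np.int64(246))
(array([542., 167.]), np.int64(249))
(array([607., 100.]), np.int64(249))
```

```bash
python3 -m creep '[[[1,-0.01,0],0,0],[[2,-0.02,0],0,0],[[2.6,-0.03,0],0,0],[[2.9,-0.03,0],0,0],[[3.1,-0.03,0],0,0],[[3.1,-0.03,0],0,0],[[3.1,-0.03,0],0,0],[[3.1,-0.03,0],0,0]]'
python3 - <<'E'
from plan import *
F=[]
for c in range(4):
    d=save('wrist','wrist2'); s,p,R=tool(); F.append(s['force']); print(p.round(4),s['force'].round(2))
print(s['time_s'],np.mean(F,0),turn(R))
E
```

```text
time_s: 4.9
position: [0.4831, 0.1787, 0.0773]
eef_rot: [3.021, 1.568, 0.301]
force: [-1.2, -0.1, 0.3]
grip_width: 0.0005
[0.4829 0.1786 0.0773] [-0.4   0.21  0.63]
[0.4828 0.1785 0.0771] [1.51 0.08 0.74]
[0.4827 0.1785 0.0769] [ 0.04  0.05 -0.53]
[0.4826 0.1785 0.0768] [-1.13 -0.93  0.18]
5.1 [ 0.0038521  -0.14655623  0.25438301] -0.006010408076349449
```

View pics/wrist2.png

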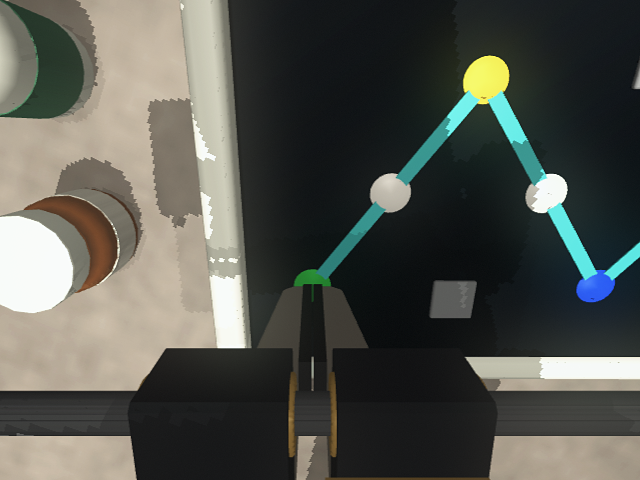

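```bash
cat > rd.py <<'E'
from plan import *
F=[]
for c in range(5):
    manip.get_image('wrist'); s,p,R=tool(); F.append(s['force'])
print('t',s['time_s'],'p',p.round(4),'F',np.mean(F,0).round(2),'eff',np.round(s['joint_efforts'],1))
E
python3 -m creep '[[[0.1,0,0],0,0],[[0.25,0,0],0,0],[[0.25,0,0],0,0],[[0.25,0,0],0,0]]'; python3 rd.py
python3 -m creep '[[[0.05,0,0],0,0],[[0.05,0,0],0,0],[[0.05,0,0],0,0]]'; python3 rd.py
```

```text
time_s: 5.5
position: [0.4819, 0.1782, 0.0658]
eef_rot: [0.067, 1.57, -2.653]
force: [0.7, -0.8, 0.3]
grip_width: 0.0007
t 5.75 p [0.4821 0.1784 0.0661] F [-0.33  0.27 -0.11] eff [ -0.  -44.   -3.8 -16.8   0.   -0.1   0. ]
time_s: 6.05
position: [0.4824, 0.1786, 0.0644]
eef_rot: [3.114, 1.57, 0.393]
force: [-0.1, -0.4, 1.4]
grip_width: 0.0004
t 6.3 p [0.4824 0.1785 0.0643] F [0.48 0.29 2.07] eff [  0.1 -42.9  -3.6 -15.7  -0.    0.1  -0. ]
```

```bash
python3 -m creep '[[[0.05,0,0],0,0],[[0.05,0,0],0,0],[[0.05,0,0],0,0]]'; python3 rd.py
```

```text
time_s: 6.6
position: [0.4826, 0.1786, 0.0624]
eef_rot: [-3.13, 1.57, 0.432]
force: [1.2, -0.6, 4.7]
grip_width: 0.0007
t 6.85 p [0.4826 0.1786 0.0624] F [1.3  0.8  3.71] eff [  0.1 -41.8  -3.4 -14.2  -0.1   0.6  -0. ]
```

```bash
cat >> rd.py <<'E'
for i in range(7):
    T=P[i]-np.array([np.cos(yaw),np.sin(yaw),0])*.004; T[2]-=.0033; print(i+1,shift(T,R,p), np.linalg.norm((T-p)[:2]).round(3))
E
python3 -m creep '[[[0.04,0,0],0,0],[[0.04,0,0],0,0],[[0.04,0,0],0,0]]'; python3 rd.py
```

```text
time_s: 7.15
position: [0.4827, 0.1787, 0.0608]
eef_rot: [-3.115, 1.57, 0.448]
force: [1.6, -0.2, 5.4]
grip_width: 0.0007
t 7.4 p [0.4827 0.1787 0.0608] F [2.72 1.05 5.19] eff [  0.1 -41.1  -3.3 -13.3  -0.1   0.8  -0. ]
1 [0.004 0.027 0.015] 0.001
2 [-0.151  0.852 -1.099] 0.056
3 [-0.307  1.702 -2.213] 0.112
4 [-0.151  2.527 -1.099] 0.11
5 [0.004 3.352 0.015] 0.134
6 [-0.151  4.202 -1.099] 0.174
7 [-0.307  5.027 -2.213] 0.22
```

Mark 1 is pressed at about 5.2 N, roughly 4 mm deep. Next I slide to mark 2.

```bash
python3 -m creep '[[[-0.015,0.085,-0.11],0,0],[[-0.03,0.17,-0.22],0,0],[[-0.045,0.255,-0.33],0,0],[[-0.06,0.34,-0.44],0,0],[[-0.075,0.425,-0.55],0,0],[[-0.09,0.51,-0.66],0,0],[[-0.105,0.595,-0.77],0,0],[[-0.12,0.68,-0.88],0,0],[[-0.135,0.765,-0.99],0,0],[[-0.15,0.85,-1.1],0,0],[[-0.15,0.85,-1.1],0,0],[[-0.15,0.85,-1.1],0,0]]'; python3 rd.py; python3 -c "
from h import *
save('wrist','wrist3');save('top','top3')"
```

```text
time_s: 8.6
position: [0.5375, 0.165, 0.067]
eef_rot: [2.783, 1.568, 0.062]
force: [-0.8, -1.0, 3.9]
grip_width: 0.0003
t 8.85 p [0.5374 0.1651 0.0671] F [ 0.16 -0.95  4.85] eff [ -0.9 -45.3  -4.9 -15.7  -0.4   0.1   0. ]
1 [ 0.156 -0.841  1.124] 0.056
2 [ 0.003 -0.017  0.01 ] 0.001
3 [-0.151  0.833 -1.105] 0.055
4 [0.004 1.658 0.009] 0.066
5 [0.159 2.484 1.123] 0.109
6 [0.006 3.333 0.008] 0.133
7 [-0.148  4.158 -1.106] 0.172
```

View pics/wrist3.png

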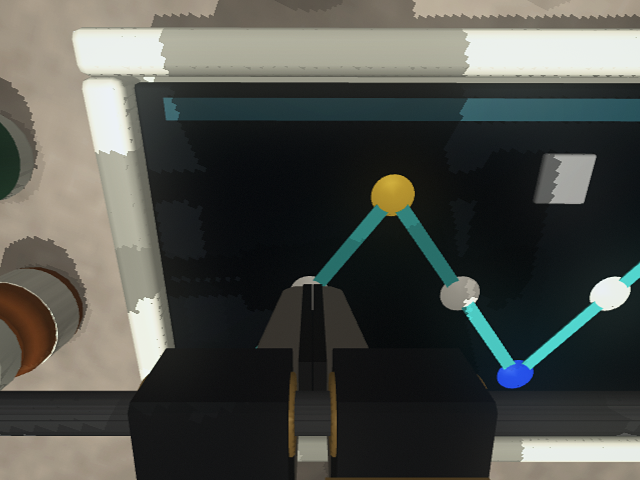

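```bash
python3 - <<'E'
import fit,cv2,numpy as np
img=np.ascontiguousarray(cv2.imread('pics/top3.png')[:,:,::-1])
for i in (0,4,5,6): print(i+1,fit.refine(img,fit.net['top'][i],i))
E
python3 -m creep '[[[-0.015,0.08,-0.115],0,0],[[-0.03,0.16,-0.23],0,0],[[-0.045,0.24,-0.345],0,0],[[-0.06,0.32,-0.46],0,0],[[-0.075,0.4,-0.575],0,0],[[-0.09,0.48,-0.69],0,0],[[-0.105,0.56,-0.805],0,0],[[-0.12,0.64,-0.92],0,0],[[-0.135,0.715,-1.03],0,0],[[-0.155,0.79,-1.14],0,0],[[-0.155,0.79,-1.14],0,0],[[-0.155,0.79,-1.14],0,0]]'; python3 rd.py; python3 -c "
from h import *
save('wrist','wrist4')"
```

```text
top 1 [244.  293.1] 83
top 2 [251.4 262.5] 78
top 3 [258.6 231.5] 78
top 4 [285.5 247.9] 73
top 5 [312.5 264.1] 83
top 6 [319.6 233.6] 75
top 7 [327.2 203.3] 86
scene 1 [327.6 193.5] 38
scene 2 [347.2 205.2] 37
scene 3 [368.9 217.9] 50
scene 4 [340.8 228.5] 44
scene 5 [312.3 239.8] 54
scene 6 [333.5 254.3] 52
scene 7 [356.2 270.5] 72
1 (array([nan, nan]), np.int64(0))
5 (array([312.37804878, 264.04878049]), np.int64(82))
6 (array([319.42105263, 233.65789474]), np.int64(76))
7 (array([326.97590361, 203.38554217]), np.int64(83))
time_s: 10.15
position: [0.5921, 0.1549, 0.0732]
eef_rot: [2.797, 1.568, 0.076]
force: [-1.2, -1.0, 4.6]
grip_width: 0.0002
t 10.4 p [0.592  0.1549 0.0733] F [ 0.43 -0.48  4.93] eff [ -0.7 -49.5  -5.  -16.9  -0.3   0.2   0. ]
1 [ 0.309 -1.632  2.267] 0.112
2 [ 0.155 -0.808  1.152] 0.056
3 [0.002 0.042 0.037] 0.002
4 [0.157 0.867 1.151] 0.058
5 [0.312 1.693 2.265] 0.113
6 [0.158 2.542 1.151] 0.112
7 [0.005 3.367 0.036] 0.135fit.py:13: RuntimeWarning: Mean of empty slice.
  return np.array([xx[m].mean(),yy[m].mean()]),m.sum()
  ret = ret.dtype.type(ret / rcount)
```

View pics/wrist4.png

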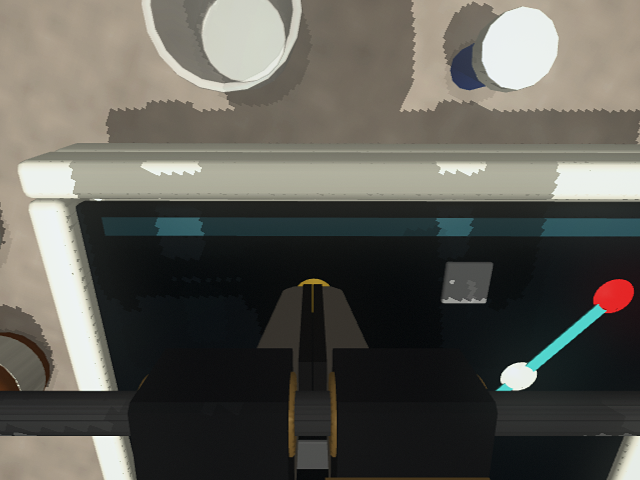

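```bash
python3 -m creep '[[[0.015,0.083,0.11],0,0],[[0.03,0.166,0.22],0,0],[[0.045,0.25,0.335],0,0],[[0.06,0.33,0.445],0,0],[[0.075,0.415,0.555],0,0],[[0.09,0.5,0.67],0,0],[[0.105,0.58,0.78],0,0],[[0.125,0.665,0.89],0,0],[[0.14,0.75,1.0],0,0],[[0.155,0.83,1.115],0,0],[[0.155,0.83,1.115],0,0],[[0.155,0.83,1.115],0,0]]'; python3 rd.py; python3 -c "
from h import *
save('wrist','wrist5')"
```

```text
time_s: 11.65
position: [0.5635, 0.1057, 0.0667]
eef_rot: [1.167, 1.57, -1.554]
force: [0.9, 0.8, 4.6]
grip_width: 0.0007
t 11.9 p [0.5636 0.1058 0.0666] F [0.68 1.39 5.23] eff [  0.6 -46.3  -3.2 -15.8   0.2   0.4  -0. ]
1 [ 0.148 -2.462  1.115] 0.108
2 [-9.000e-03 -1.638e+00  1.000e-03] 0.066
3 [-0.166 -0.788 -1.113] 0.055
4 [-0.008  0.037  0.   ] 0.001
5 [0.15  0.863 1.114] 0.056
6 [-7.000e-03  1.712e+00 -1.000e-03] 0.068
7 [-0.164  2.537 -1.115] 0.111
```

View pics/wrist5.png

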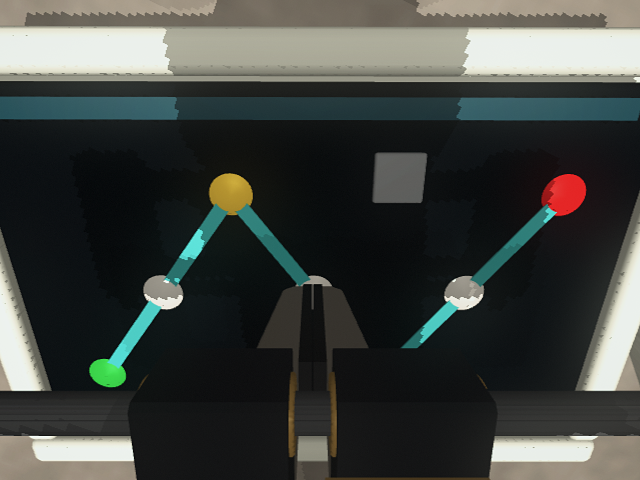

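```bash
python3 -m creep '[[[0.015,0.083,0.11],0,0],[[0.03,0.166,0.22],0,0],[[0.045,0.25,0.33],0,0],[[0.06,0.33,0.44],0,0],[[0.075,0.415,0.545],0,0],[[0.09,0.5,0.655],0,0],[[0.105,0.58,0.765],0,0],[[0.12,0.665,0.87],0,0],[[0.135,0.75,0.98],0,0],[[0.15,0.83,1.09],0,0],[[0.15,0.83,1.09],0,0],[[0.15,0.83,1.09],0,0]]'; python3 rd.py; python3 -c "
from h import *
save('wrist','wrist6')"
```

```text
time_s: 13.15
position: [0.5372, 0.0575, 0.0606]
eef_rot: [0.895, 1.57, -1.826]
force: [1.1, 1.4, 5.5]
grip_width: 0.0007
t 13.4 p [0.5372 0.0575 0.0606] F [0.76 1.33 4.71] eff [  0.6 -43.8  -3.  -15.    0.1   0.4  -0. ]
1 [-0.004 -3.294  0.023] 0.132
2 [-0.161 -2.469 -1.092] 0.108
3 [-0.318 -1.619 -2.206] 0.109
4 [-0.16  -0.794 -1.092] 0.054
5 [-0.002  0.031  0.021] 0.002
6 [-0.159  0.881 -1.093] 0.056
7 [-0.316  1.706 -2.208] 0.112
```

View pics/wrist6.png

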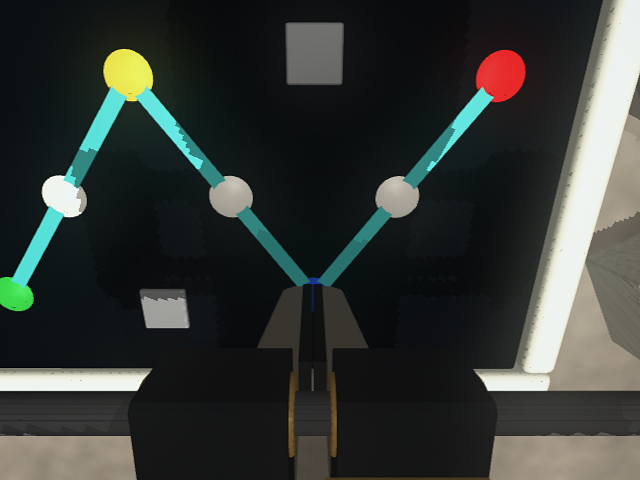

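```bash
python3 -m creep '[[[-0.015,0.085,-0.11],0,0],[[-0.03,0.17,-0.22],0,0],[[-0.045,0.255,-0.33],0,0],[[-0.06,0.34,-0.44],0,0],[[-0.075,0.425,-0.55],0,0],[[-0.09,0.51,-0.66],0,0],[[-0.105,0.595,-0.77],0,0],[[-0.12,0.68,-0.88],0,0],[[-0.135,0.765,-0.99],0,0],[[-0.155,0.85,-1.095],0,0],[[-0.155,0.85,-1.095],0,0],[[-0.155,0.85,-1.095],0,0]]'; python3 rd.py; python3 -c "
from h import *
save('wrist','wrist7')"
```

```text
time_s: 14.65
position: [0.5928, 0.0451, 0.0673]
eef_rot: [2.747, 1.568, 0.026]
force: [-0.3, -0.1, 4.4]
grip_width: 0.0004
t 14.9 p [0.5926 0.0451 0.0674] F [ 1.42 -1.07  4.81] eff [ -0.5 -48.   -4.6 -15.7  -0.3   0.5   0. ]
1 [ 0.16  -4.143  1.159] 0.172
2 [ 0.007 -3.318  0.045] 0.133
3 [-0.146 -2.469 -1.07 ] 0.108
4 [ 0.009 -1.643  0.044] 0.066
5 [ 0.164 -0.818  1.159] 0.057
6 [0.011 0.032 0.044] 0.002
7 [-0.142  0.856 -1.071] 0.055
```

View pics/wrist7.png

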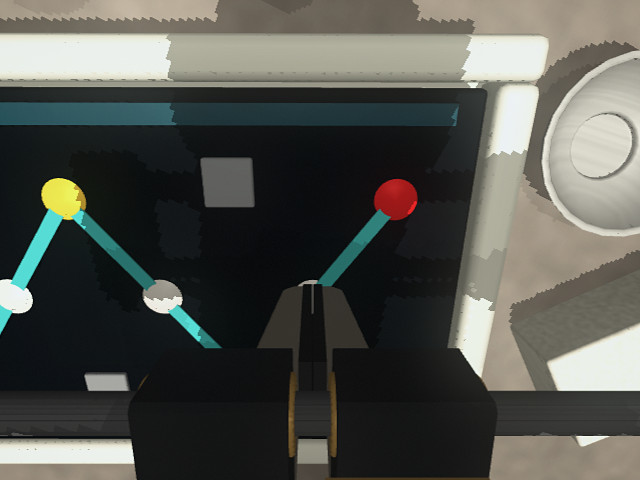

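```bash
python3 -m creep '[[[-0.015,0.08,-0.11],0,0],[[-0.03,0.16,-0.22],0,0],[[-0.045,0.24,-0.33],0,0],[[-0.06,0.32,-0.44],0,0],[[-0.07,0.405,-0.545],0,0],[[-0.085,0.49,-0.655],0,0],[[-0.1,0.57,-0.765],0,0],[[-0.115,0.65,-0.87],0,0],[[-0.13,0.73,-0.98],0,0],[[-0.142,0.81,-1.09],0,0],[[-0.142,0.81,-1.09],0,0],[[-0.142,0.81,-1.09],0,0]]'; python3 rd.py; python3 -c "
from h import *
save('wrist','wrist8');save('top','top8')"
```

```text
time_s: 16.15
position: [0.6455, 0.0333, 0.0729]
eef_rot: [2.691, 1.569, -0.03]
force: [-2.6, -0.3, 5.5]
grip_width: 0.0006
t 16.4 p [0.6455 0.0333 0.073 ] F [-1.06 -0.2   5.09] eff [ -0.2 -53.   -4.6 -18.7  -0.   -0.3   0. ]
1 [ 0.299 -4.952  2.245] 0.217
2 [ 0.145 -4.127  1.13 ] 0.171
3 [-0.008 -3.277  0.016] 0.131
4 [ 0.147 -2.452  1.13 ] 0.108
5 [ 0.303 -1.627  2.244] 0.111
6 [ 0.149 -0.777  1.129] 0.055
7 [-0.005  0.048  0.015] 0.002
```

View pics/wrist8.png

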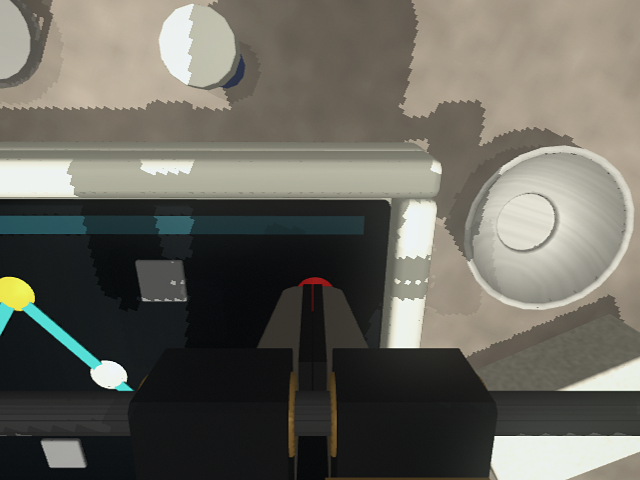

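View pics/top8.png

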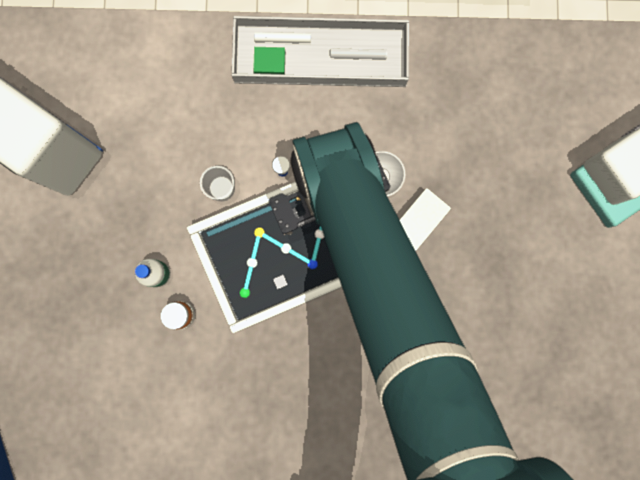

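```bash
python3 -c "
from h import *
print(manip.job_done()); s=manip.get_state(); print(s['time_s'],s['position'],s['force'])"
```

```text
the job is handed in; nothing more can be done
None
the job is handed in; nothing more can be done
```

I slid the shut fingertips along the zigzag from mark 1 (green) to mark 7 (red) and handed the job in with them still resting on red. It took about 16.5 s of the 43 s allowed. No verdict is reported.

- **Touch force:** the averaged vertical force at each stop was 4.7 to 5.2 N. That is roughly 3.5 to 4 mm of glass travel, well short of the stop. I had no direct reading of the force on each mark or of the glass travel. Both are inferred from the wrist force, the arm's height and the pictures.
- **Position on the marks:** the wrist pictures at marks 2 to 7 show the fingertips over each dome, within about 3 mm. Mark 1 was pictured just before contact. The final picture shows them on red, with 5.1 N at the last reading.
- **Grey keys:** the planned path stayed more than 20 mm clear of both.
- **Panel and bystanders:** after mark 2, the three marks I re-measured in the top picture (5, 6 and 7) were within 0.3 pixel of where they started. In the last top picture the panel and the bystanders look where they stood, judged by eye. The arm hid part of the dish and carton.
- **Disagreement:** the wrist camera showed the marks about 4 pixels (3 mm) to one side of where the other two cameras put them. The fingertips appeared shifted by almost the same amount, so I treated it as a calibration error and adjusted by 1 to 2 mm along the way.

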